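# Release the folding stay of a topping well's hood and lower the hood

## Task

Service is over: shut the hood of the chilled topping well. Lift the knee of its folding stay up past centre to unlock it, without forcing the stay, lower the hood gently without ever letting it drop, and press it down until its catch snaps and holds it shut, not so hard that the seal is crushed. Let go, and leave the other things on the counter where they are.

Things in the scene. Friction and masses are not known exactly. Their poses are not given: they have to be found in the camera images.
- well: Steel topping well fixed to the counter: casing 210 mm deep (own x), 354 mm wide (own y), rim 100 mm above the counter. Origin: centre of its underside, on the counter. Its front, towards the robot, looks along its own -x; the hood is hinged on the rear (+x) rim. The folding stay is outside its -y side. It is turned by up to 0.25 rad.
- hood (a joint): Hood angle, rad: 0 = shut, about 0.95 = open and locked by the stay. Steel hood 210 x 354 x 45 mm, about 0.9 kg, hanging on the bar with 3 to 5 N. Lowered, it comes to rest on a spring roller catch at about 0.025; 15 to 25 N pressed down on the bar snaps it shut, at about -0.001. The rubber seal then yields 0.00013 rad per N; below -0.0065 it is crushed. Closing faster than 1.2 rad/s above 0.05 is a drop.
- stay_lower (a joint): Angle of the stay's lower link about lower_pivot, rad: 0 = locked (on its stop, knee 10 mm below the line of the pivots), 0.11 = links in line (centre), about 1.08 = hood shut. Grows as the knee goes up and towards the robot. Unlocking takes 4 to 8 N along the arc. Left between 0.14 and 0.33, stiff pivots hold the hood up; from about 0.4 on it falls shut unless held.
- hinge (a point): Middle of the hood's hinge line, on the rear rim, 100 mm up. The line runs along the well's y.
- bar (a point): Centre of the hood's bar handle: round steel, 12 mm diameter, 102 mm clear between its two standoffs, parallel to the well's y, 45 mm in front of the hood's front skirt. 256 mm from the hinge line, 0.086 rad above the hood's lower edge. Shut, it is 122 mm above the counter.
- upper_pivot (a point): Where the stay's upper link turns on the hood's side (the point is taken in the vertical plane of knee_grip, 47 mm outside the hood's side).
- lower_pivot (a point): Where the stay's lower link turns on the casing's side, 50 mm above the counter (the point is taken in the vertical plane of knee_grip, 47 mm outside the side). The knee moves on an arc of radius 92 mm about it.
- knee_grip (a point): Middle of the free part of the black finger sleeve on the stay's knee: 14 mm diameter, along the well's y, its outer end 22 mm farther out, the links 30 mm farther in. Locked: 114 mm above the counter. It first moves up and towards the robot, at 43 degrees.
- knee_pin (a point): Centre of the knee rivet, as carried by the upper link. It lies on knee_hole when the stay is not strained.
- knee_hole (a point): Centre of the knee hole of the lower link. The two links (16 x 4 mm strip) are parted by about 0.05 mm per N when the knee is forced off its arc or against its stop, or when the hood is pushed down while locked; more than 1 mm (roughly 20 N) bends the stay.
- mill: Bystander: wooden pepper mill, 154 mm tall, 52 mm across, standing beside the stay side of the well. Origin: centre of its underside. To be left alone.
- jar: Bystander: glass jar with a steel cap, 85 mm tall, 54 mm across. Origin: centre of its underside. To be left alone.
- cup: Bystander: steel mug, 70 mm tall, 72 mm across, standing at the well's left side. Origin: centre of its underside. To be left alone.
- bowl: Bystander: clear mixing bowl, 190 mm across, 75 mm tall. Origin: centre of its underside. To be left alone.
- spoon: Bystander: steel serving spoon, 260 mm long, lying flat. Origin: centre of its underside. To be left alone.
- pan_lid: Bystander: flat steel pan lid with a small bail, 176 x 108 mm, lying flat. Origin: centre of its underside. To be left alone.
- sheet_pan: Bystander: aluminium sheet pan, 330 x 240 x 25 mm, with diced purple potatoes. Origin: centre of its underside. To be left alone.

How it is judged:
On the way:
1. the knee of the stay has been lifted past centre (stay_lower above 0.14 rad) (value of joint stay_lower above 0.14 rad), for 0.2 s.
At the end, for the whole second after the job is handed in: The hood is shut, held by its catch (joint hood below 0.01 rad, about 2.5 mm at the bar), and at rest (value of joint hood below 0.01 rad and velocity of joint hood between -0.05 and 0.05 rad/s); the robot touches nothing.
It fails at once if the hood is let drop or slammed (closing faster than 1.2 rad/s above 0.05 rad) (velocity of joint hood below -1.2 rad/s and value of joint hood above 0.05 rad).
It fails at once if the stay is forced: knee_pin and knee_hole parted by more than 1 mm (distance between knee_pin and knee_hole above 0.001 m).
It fails at once if the hood is pressed so hard that its seal is crushed (below -0.0065 rad) (value of joint hood below -0.0065 rad).
It fails at once if a bystander is moved by more than 20 mm (distance of any of mill, jar, cup, bowl, spoon, pan_lid, sheet_pan from where it was at the start of the episode above 0.02 m).
It also fails if it takes over 72 s, if anything falls off the work surface, if the arm or the gripper's body presses on something with over 40 N, if the wrist force passes 120 N, or if a joint passes its speed limit or range.

## Robot

A 6-joint arm with a two-finger parallel gripper is mounted at the origin on the work surface. World frame = base frame: x ahead of the robot, y to its left, z up, the work surface at z = 0. Lengths are in m, angles in rad, forces in N, time in s.
With the tool pointing down it reaches from about 0.425 to 0.95 m from the base axis. Payload 3.5 kg.
Tool frame: the origin (TCP) lies between the finger pads; the fingertips stand 14 mm ahead of it and the grasp point (between the pads) lies 5 mm behind it (ctrl.tip_extent is the distance from the TCP to the fingertips, in m); x points along the fingers, z is the direction in which the jaws open and shut, and the axes are right-handed (so a half turn about x gives the same grasp; the last joint's range is limited). The gripper opens to 85 mm and grips with 20 to 120 N. Pads are 22 mm wide; open, the fingers measure 114 mm over their backs; the gripper's body (76 mm by 85 mm) begins 54 mm behind the grasp point. The pads swing forward as they close: fully open they stand 13 mm farther back than shut.
Start: joints at [1.088, 0.286, 1.577, -0, 1.279, -0.15], TCP at [0.22, 0.638, 0.245] pointing down, gripper open.
Joint ranges: [-2.77, 2.77], [-0.9, 2.22], [0.21, 2.48], [-1.53, 4.67], [0.24, 2.81], [-2.84, 2.84]. Speed limits (rad/s): [2.79, 2.79, 3.14, 3.14, 3.14, 3.14].

## Interface

Orientations are given as a unit quaternion [x, y, z, w].
In Python, from plant import ctrl gives the robot as it stands.
- The arm moves only by the tool move_arm, never from a script. Its argument "commands" is one flat list of numbers, 4 for each row, row after row: the shift along the tool's x, y, z in units of 25 mm (1.0 is 25 mm), then the turn about the tool's x in units of 5 degrees (1.0 is 5 degrees). A call has 1 to 20 rows; each row shifts and turns the commanded pose from where the row before left it, along the tool's axes as they then stand; what a row does not reach is not made up. A row lasts 1/8 s, in which the tool goes at most 62.5 mm and 10.7 degrees, less where a joint would pass 70% of its speed; a pose out of reach is approached as far as the arm can. A call is refused whole if a number of a shift passes 1 or a number of a turn 1, either way. A call with a gripper value outside its range is refused whole. "jaw" is the finger opening in mm, from 0 to 85.4, set as the call begins (left out, the last holds). The fingers move at their own pace and stop on an object; "force" is the grip in N (left out, the last holds). Time passes only in rows, so rows that do not move let the fingers close. It gives the time, the measured TCP pose, the force and the opening at its end, in the units of the state.
- ctrl.get_state(): the state, without advancing time (a new reading comes with each control period).
- ctrl.read_camera(name): name is "side" or "top" or "wrist"; returns the picture (420x560x3 uint8, red, green, blue); there is no depth.
- ctrl.get_calibration(name): a dict with "camera_matrix" (3x3 intrinsics, pixels), "k1" (the pictures are not rectified: a ray, as slopes to the right and down, at radius r is drawn at 1 + k1 r^2 times it, then the intrinsics apply), "camera_from_world" (4x4, takes a point from world to camera coordinates); the wrist camera has in their place "mount" (4x4, takes a point from camera to tool coordinates, whose origin is the TCP and whose axes are the tool frame's). Camera axes: x right, y down, z forward; pixel columns grow to the right and rows downward; lengths in m; the calibration is good to about 2 mm. A picture is of the moment at which its call begins: read the wrist's pose just before it. get_calibration takes no time and is no camera call.
- ctrl.sign_off(): hands the job in, once; it reports no verdict.
The state is a dict: "time": time; "qpos": joint angles; "dq": joint speeds; "joint_efforts": joint torques, N m; "eef_pos": TCP position; "tcp_rot": TCP orientation; "contact_force": force on the tool from outside, world axes, zero at the start; "wrist_torque": the same for the moment, N m; "opening": opening from 0.0 (shut) to 1.0 (fully open).
Only numpy, scipy, OpenCV 4.12 (cv2) and the standard library are available. Lean on these libraries where they do the work, as an engineer would, in place of code of your own. Each camera call takes 0.05 s, during which the arm holds its last target.

## Working session

There is one attempt and no reset: what is moved stays moved. The work goes in short steps, Python scripts to look and compute and a tool call to move; the robot and the scene stay as the last step left them, time stands still between calls to the robot, and variables do not carry over. Pictures are saved under pics/ and viewed, and the job is handed in when it is done.

Besides the shell and the picture viewer there is one more tool, called after "Emit:" as a command line: name --argument value ..., lists and objects as JSON in quotes. move_arm: Moves the arm, as the interface text tells. Its arguments: {"type":"object","properties":{"commands":{"type":"array"},"jaw":{"type":"number"},"force":{"type":"number"}},"required":["commands"]}

```bash
ls; mkdir -p pics; python3 - <<'E'
from plant import ctrl
import cv2,json
s=ctrl.get_state();print(s)
for n in("side","top","wrist"):
    im=ctrl.read_camera(n);cv2.imwrite(f"pics/{n}0.png",im[:,:,::-1]);c=ctrl.get_calibration(n);print(n,c)
E
```

```text
pics
{'time': 0.0, 'qpos': array([ 1.08801127e+00,  2.87165619e-01,  1.57820800e+00,  7.71667680e-06,
        1.27860040e+00, -1.50025073e-01]), 'dq': array([-6.83668302e-04,  1.00895022e-03, -2.42471484e-03, -1.66161684e-03,
       -7.90047927e-04,  3.00880526e-05]), 'joint_efforts': array([-5.51758585e-04, -4.05978048e+01, -2.92626965e+01, -1.61618646e-04,
        5.73609781e-03, -1.59032169e-06]), 'eef_pos': array([0.22017789, 0.63740645, 0.24393039]), 'tcp_rot': array([-0.41066595,  0.57665435,  0.40990951,  0.57514992]), 'contact_force': array([-0.43934148,  1.10398009,  0.71279521]), 'wrist_torque': array([-0.00355427,  0.03012208,  0.00326921]), 'opening': 1.0000130270048393}
side {'camera_matrix': array([[399.04542482,   0.        , 283.35519097],
       [  0.        , 399.04542482, 207.77057875],
       [  0.        ,   0.        ,   1.        ]]), 'k1': -0.0947719296408985, 'camera_from_world': array([[ 0.96324587, -0.26831064,  0.0129152 , -0.50557138],
       [-0.13532368, -0.52622728, -0.83950721,  0.2501986 ],
       [ 0.23204504,  0.80690412, -0.54319503,  1.41664452],
[... 489 characters left out ...]
7822626e-04, -9.91639474e-01,
         1.73807076e+00],
       [ 0.00000000e+00,  0.00000000e+00,  0.00000000e+00,
         1.00000000e+00]])}
wrist {'camera_matrix': array([[338.40452837,   0.        , 279.79658733],
       [  0.        , 338.40452837, 211.4406619 ],
       [  0.        ,   0.        ,   1.        ]]), 'k1': -0.04926000352591581, 'mount': array([[-8.27506572e-04, -2.73613255e-01,  9.61839437e-01,
        -1.27949262e-01],
       [-4.73715464e-05, -9.61839754e-01, -2.73613386e-01,
         6.79604817e-02],
       [ 9.99999656e-01, -2.71980697e-04,  7.82967235e-04,
         4.99228569e-04],
       [ 0.00000000e+00,  0.00000000e+00,  0.00000000e+00,
         1.00000000e+00]])}
```

View pics/side0.png

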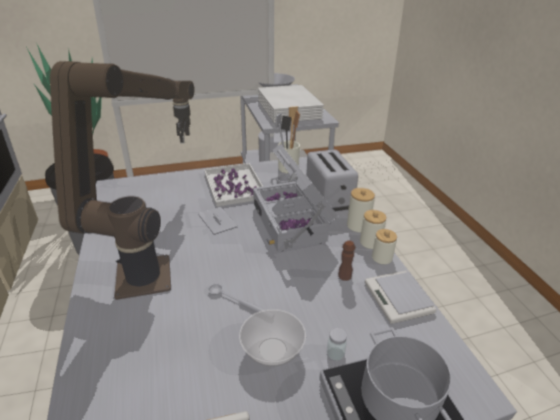

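View pics/top0.png

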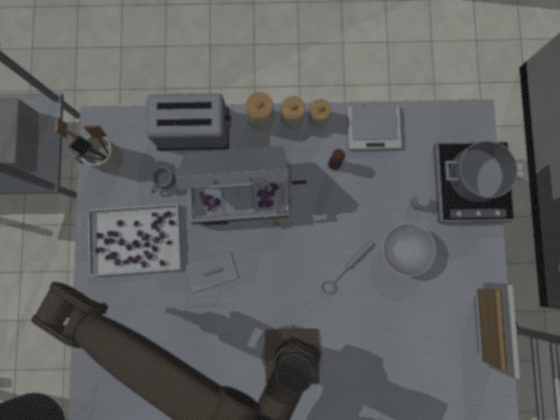

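View pics/wrist0.png

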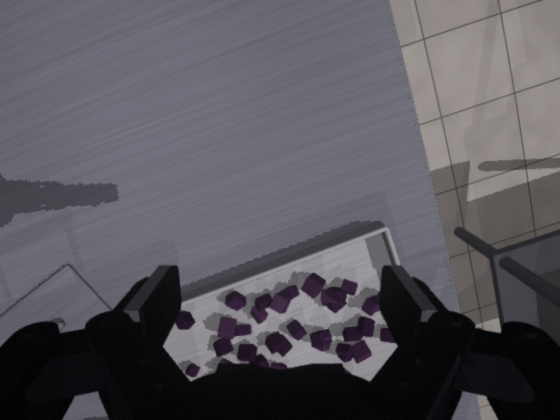

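```bash
python3 - <<'E'
import cv2
a=cv2.imread("pics/top0.png")[130:240,140:360];cv2.imwrite("pics/topz.png",cv2.resize(a,None,fx=3.6,fy=3.6,interpolation=cv2.INTER_CUBIC))
a=cv2.imread("pics/side0.png")[140:290,200:400];cv2.imwrite("pics/sidez.png",cv2.resize(a,None,fx=4,fy=4,interpolation=cv2.INTER_CUBIC))
E
```

```text
(no output)
```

View pics/topz.png

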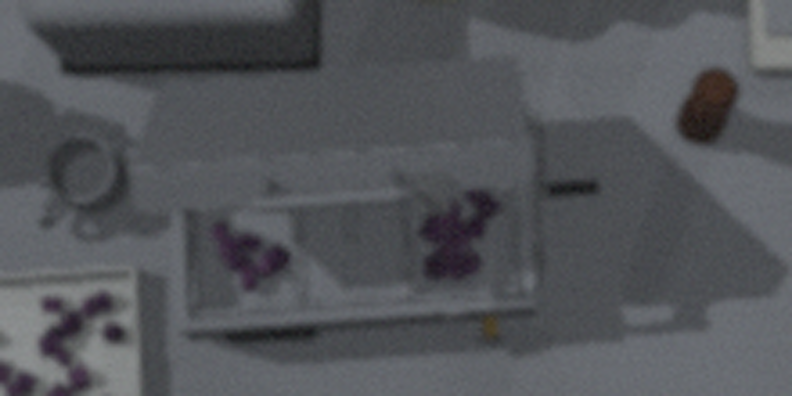

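View pics/sidez.png

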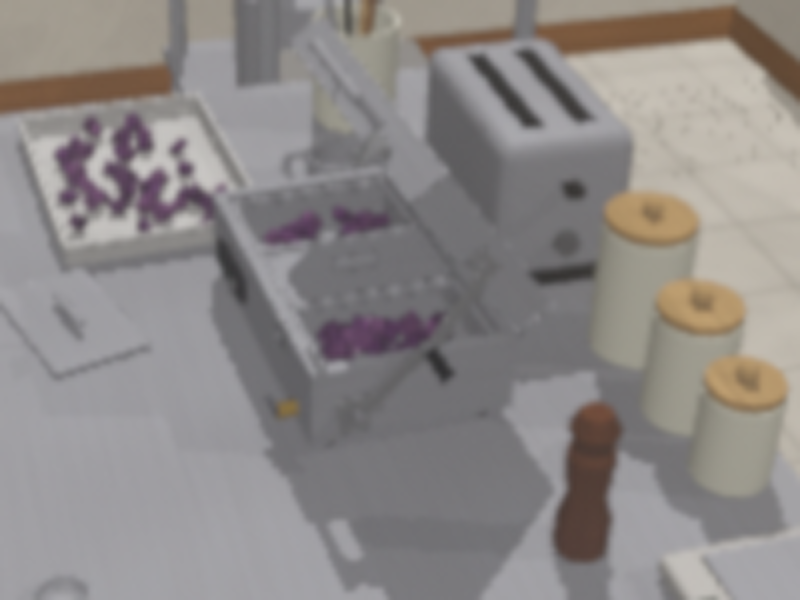

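```bash
cat > h.py <<'E'
import numpy as np,cv2
from scipy.spatial.transform import Rotation as R
from plant import ctrl
def cam(n,st=None):
    c=ctrl.get_calibration(n)
    if n=="wrist":
        T=np.eye(4);T[:3,:3]=R.from_quat(st["tcp_rot"]).as_matrix();T[:3,3]=st["eef_pos"]
        W=T@np.array(c["mount"])
    else: W=np.linalg.inv(np.array(c["camera_from_world"]))
    return np.array(c["camera_matrix"]),c["k1"],W
def ray(C,px):
    K,k1,W=C
    u=cv2.undistortPoints(np.array([[px]],float),K,np.array([k1,0,0,0.]))[0,0]
    return W[:3,3],(W[:3,:3]@np.array([u[0],u[1],1.]))
def onz(C,px,z):
    o,d=ray(C,px);return o+d*(z-o[2])/d[2]
def tri(rs):
    A=np.zeros((3,3));b=np.zeros(3)
    for o,d in rs:
        d=d/np.linalg.norm(d);P=np.eye(3)-np.outer(d,d);A+=P;b+=P@o
    x=np.linalg.solve(A,b)
    return x,[float(np.linalg.norm((np.eye(3)-np.outer(d,d)/(d@d))@(x-o))) for o,d in rs]
def proj(C,X):
    K,k1,W=C
    p=np.linalg.inv(W)@np.append(X,1)
    return cv2.projectPoints(p[None,:3],np.zeros(3),np.zeros(3),K,np.array([k1,0,0,0.]))[0].ravel()
E
python3 - <<'E'
from h import *
def blob(f,box,th):
    a=cv2.imread(f).max(2);x0,x1,y0,y1=box
    m=(a[y0:y1,x0:x1]<th).astype(np.uint8)
    n,l,s,c=cv2.connectedComponentsWithStats(m)
    i=1+np.argmax(s[1:,4]);ys,xs=np.where(l==i)
    print(f,s[i],c[i]+[x0,y0]); 
    return c[i]+[x0,y0]
t=blob("pics/top0.png",(285,312,172,192),55);s=blob("pics/side0.png",(302,318,222,240),60)
T,S=cam("top"),cam("side")
print(tri([ray(T,t),ray(S,s)]))
# front rim corners
g=lambda z,x,y,f,ox,oy:(ox+x/f,oy+y/f)
for p in((187,325),(533,305)): print(onz(T,(140+p[0]/3.6,130+p[1]/3.6),0.1))
for p in((220,200),(318,372)): print("side",onz(S,(200+p[0]/4,140+p[1]/4),0.1))
print("mill",onz(S,(200+580/4,140+545/4),0))
print("sleeve ends",[onz(T,(140+x/3.6,130+y/3.6),.114) for x,y in((547,189),(598,186))])
E
```

```text
pics/top0.png [ 7  8 14  4 44] [298.5        181.84090909]
pics/side0.png [ 6  6  4  6 13] [309.38461538 230.76923077]
(array([ 0.61197271, -0.03723084,  0.12227259]), [3.1655566082343504e-05, 3.165556608208945e-05])
[0.48504523 0.34195011 0.1       ]
[0.49857706 0.00156881 0.1       ]
side [0.48867856 0.3383441  0.1       ]
side [0.51032006 0.00612211 0.1       ]
mill [ 0.70711862 -0.17755814  0.        ]
sleeve ends [array([ 0.61160845, -0.01430505,  0.114     ]), array([ 0.61367242, -0.06455839,  0.114     ])]
```

```bash
python3 - <<'E'
from h import *
s=ctrl.get_state();M=R.from_quat(s["tcp_rot"]).as_matrix();print(M.round(3), s["time"])
E
```

```text
[[-0.001 -0.945  0.327]
 [-0.002  0.327  0.945]
 [-1.     0.    -0.002]] 0.15
```

```bash
python3 - <<'E'
import cv2
a=cv2.imread("pics/side0.png")[60:160,100:240];cv2.imwrite("pics/gz.png",cv2.resize(a,None,fx=5.5,fy=5.5,interpolation=cv2.INTER_CUBIC)*1)
E
```

```text
(no output)
```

View pics/gz.png

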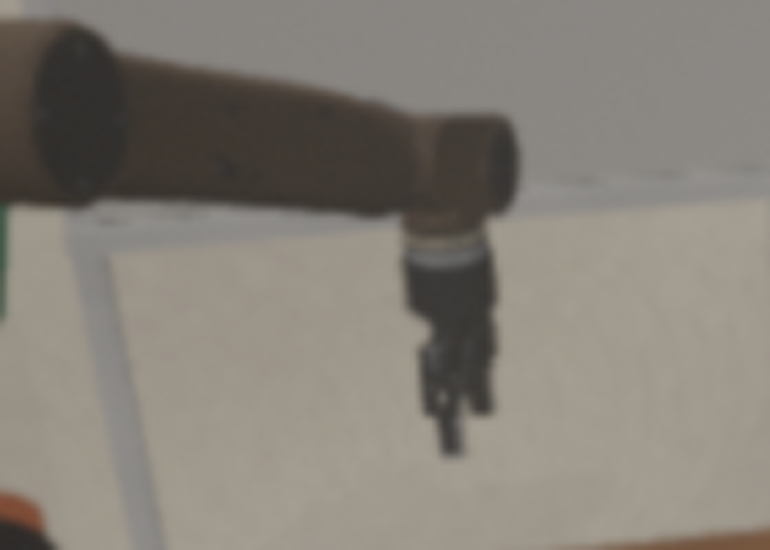

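Emit:
move_arm --commands '[-1,0,0,1,-1,0,0,1,-1,0,0,1,-1,0,0,1,-1,0,0,1,-1,0,0,1,-1,0,0,1,-1,0,0,1,0,0,0,1,0,0,0,1,0,0,0,1,0,0,0,1,0,0,0,1,0,0,0,0.7]' --jaw 30 --force 20

```text
time: 1.9
eef_pos: [0.2204, 0.6379, 0.4447]
tcp_rot: [-0.015, 0.707, 0.014, 0.707]
contact_force: [0.2, 0.3, -0.6]
opening: 0.35
```

Emit:
move_arm --commands '[0,-1,0.5,0,0,-1,0.5,0,0,-1,0.5,0,0,-1,0.5,0,0,-1,0.5,0,0,-1,0.5,0,0,-1,0.5,0,0,-1,0.5,0,0,-1,0.5,0,0,-1,0.5,0,0,-1,0.5,0,0,-1,0.5,0,0,-1,0.5,0,0,-1,0.5,0,0,-1,0.5,0,0,-1,0.5,0,0,-1,0.5,0,0,-1,0.5,0,0,-1,0.5,0,0,-1,0.5,0]'

```text
time: 4.4
eef_pos: [0.4917, 0.1482, 0.445]
tcp_rot: [-0.015, 0.707, 0.015, 0.707]
contact_force: [-0.3, 1.0, 0.1]
opening: 0.357
```

Emit:
move_arm --commands '[0,-1,0.4,0,0,-1,0.4,0,0,-1,0.4,0,0,-1,0.4,0,0,-1,0.4,0,0,-1,0.4,0,0,-1,0.4,0,0,-1,0.4,0,0,-1,0.4,0,0,-1,0.4,0,1,-0.5,0.2,0,1,0,0,0,1,0,0,0,1,0,0,0,1,0,0,0,1,0,0,0,0,0,0,0,0,0,0,0]'

```text
time: 6.65
eef_pos: [0.6081, -0.1093, 0.2965]
tcp_rot: [-0.015, 0.706, 0.015, 0.707]
contact_force: [-0.5, 1.1, 0.2]
opening: 0.351
```

```bash
python3 - <<'E'
from h import *
import pickle
s=ctrl.get_state();im=ctrl.read_camera("wrist");cv2.imwrite("pics/w1.png",im[:,:,::-1]);pickle.dump(s,open("w1.pkl","wb"))
M=R.from_quat(s["tcp_rot"]).as_matrix();print(s["time"],s["eef_pos"],M.round(3),s["opening"],s["contact_force"])
E
```

```text
6.65 [ 0.6081007  -0.10925857  0.29648179] [[ 0.001 -0.042  0.999]
 [-0.001  0.999  0.042]
 [-1.    -0.001  0.001]] 0.3505558950445823 [-0.45846049  1.05448247  0.23671509]
```

View pics/w1.png

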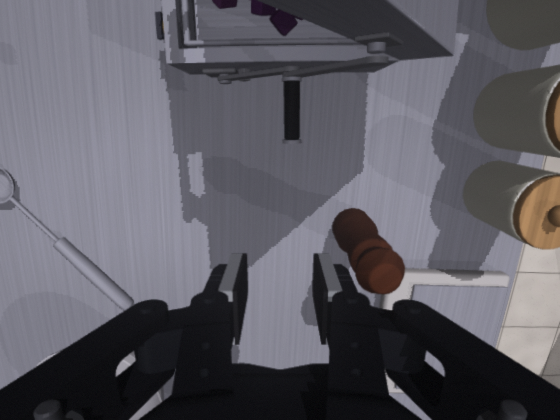

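The wrist view shows the black sleeve at columns 284–299, rows 80–140, with the links running between about (225,76) and (377,55). The mill is at (370,250). I'll take a second view from another place.

Emit:
move_arm --commands '[0,0,-1,0,0,0,-1,0,0,0,-1,0,0,0,-1,0,0,0,0,0]'

```text
time: 7.32
eef_pos: [0.5075, -0.1133, 0.2973]
tcp_rot: [-0.015, 0.706, 0.014, 0.708]
contact_force: [1.4, -1.1, -0.0]
opening: 0.352
```

```bash
python3 - <<'E'
from h import *
import pickle
s=ctrl.get_state();im=ctrl.read_camera("wrist");cv2.imwrite("pics/w2.png",im[:,:,::-1]);pickle.dump(s,open("w2.pkl","wb"))
print(s["time"],s["eef_pos"])
a=[]
for n in(1,2):
    g=cv2.imread(f"pics/w{n}.png").max(2)[:160];m=(g<35).astype(np.uint8)
    k,l,st,c=cv2.connectedComponentsWithStats(m)
    for i in range(1,k):
        if st[i,4]>200: print(n,st[i],c[i])
for n in (1,2):
    im=cv2.imread(f"pics/w{n}.png");x0=190 if n==1 else 290
    cv2.imwrite(f"pics/w{n}z.png",cv2.resize(im[20:150,x0:x0+220],None,fx=3.6,fy=3.6,interpolation=cv2.INTER_CUBIC))
E
```

```text
7.325 [ 0.50747312 -0.11330879  0.29728225]
1 [262   4  34  31 329] [278.02431611  16.54103343]
1 [284  81  15  59 819] [291.46398046 109.50915751]
2 [369   0  59  36 664] [391.52710843  15.44126506]
2 [395  82  19  58 866] [403.72401848 110.03002309]
```

View pics/w1z.png

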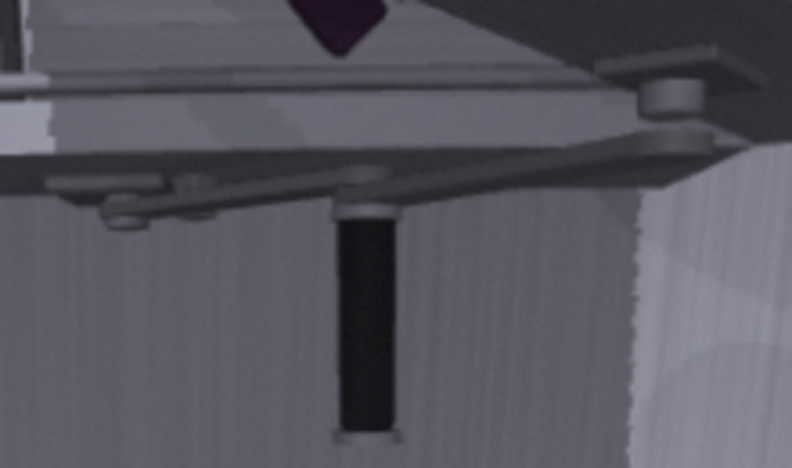

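View pics/w2z.png

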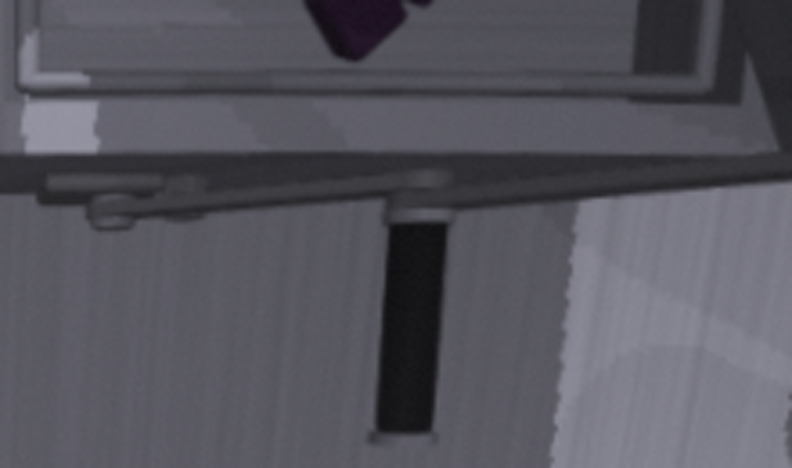

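```bash
python3 - <<'E'
from h import *
import pickle
C1=cam("wrist",pickle.load(open("w1.pkl","rb")));C2=cam("wrist",pickle.load(open("w2.pkl","rb")))
T=cam("top");S=cam("side")
def t(a,b):return tri([ray(C1,a),ray(C2,b)])
print("sleeve",t((291.46,109.5),(403.7,110.0)))
print("all",tri([ray(C1,(291.46,109.5)),ray(C2,(403.7,110.0)),ray(T,(298.5,181.84)),ray(S,(309.4,230.8))]))
z1=lambda x,y:(190+x/3.6,20+y/3.6);z2=lambda x,y:(290+x/3.6,20+y/3.6)
for n,a,b in(("in",(366,218),(418,222)),("out",(367,432),(404,432)),("lowpiv",(125,215),(112,215)),("boss",(125,200),(112,200))):
    print(n,t(z1(*a),z2(*b)))
print("rim front-right?",)
E
```

```text
sleeve (array([ 0.61712071, -0.03405289,  0.11350814]), [7.10798251894673e-05, 7.107982518946605e-05])
all (array([ 0.61424308, -0.03511499,  0.12017279]), [0.0027832227691294165, 0.0010226096089639342, 0.0028675845199574454, 0.001343735669990617])
in (array([ 0.61607373, -0.00994724,  0.11371461]), [4.116718585751475e-05, 4.1167185857514716e-05])
out (array([ 0.61885586, -0.06041597,  0.11465937]), [0.0001473538108263108, 0.00014735381082631364])
lowpiv (array([ 0.54853292, -0.00589616,  0.05188586]), [1.8862980303883262e-05, 1.886298030388683e-05])
boss (array([ 0.5483594 , -0.00168718,  0.05088616]), [1.5066592405934286e-05, 1.5066592405907898e-05])
rim front-right?
```

Emit:
move_arm --commands '[0,0,1,0,0,0,1,0,0,0,1,0,0.5,0,1,0,1,0.5,0.5,0,1,0.5,0,0,1,0.5,0,0,1,0.5,0,0,1,0.73,0,0,0,0,0,0,0,0,0,0]'

```text
time: 8.75
eef_pos: [0.6185, -0.0405, 0.1591]
tcp_rot: [-0.015, 0.706, 0.015, 0.708]
contact_force: [0.6, 0.2, 0.9]
opening: 0.349
```

```bash
python3 - <<'E'
from h import *
import pickle
s=ctrl.get_state();im=ctrl.read_camera("wrist");cv2.imwrite("pics/w3.png",im[:,:,::-1]);pickle.dump(s,open("w3.pkl","wb"))
print(s["time"],s["eef_pos"],s["contact_force"])
im=ctrl.read_camera("side");cv2.imwrite("pics/s3.png",cv2.resize(im[140:290,200:400,::-1],None,fx=4,fy=4))
E
```

```text
8.75 [ 0.6184834  -0.04054858  0.15910595] [0.60393154 0.17900095 0.86778544]
```

View pics/w3.png

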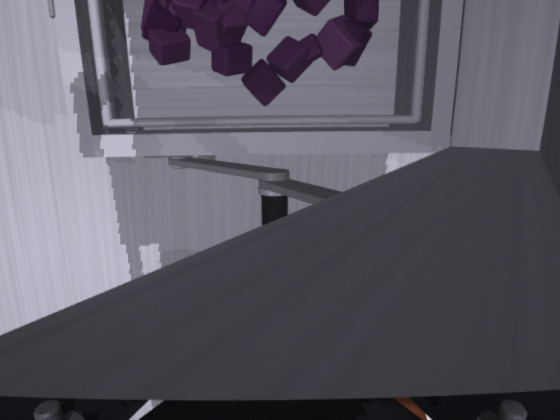

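View pics/s3.png

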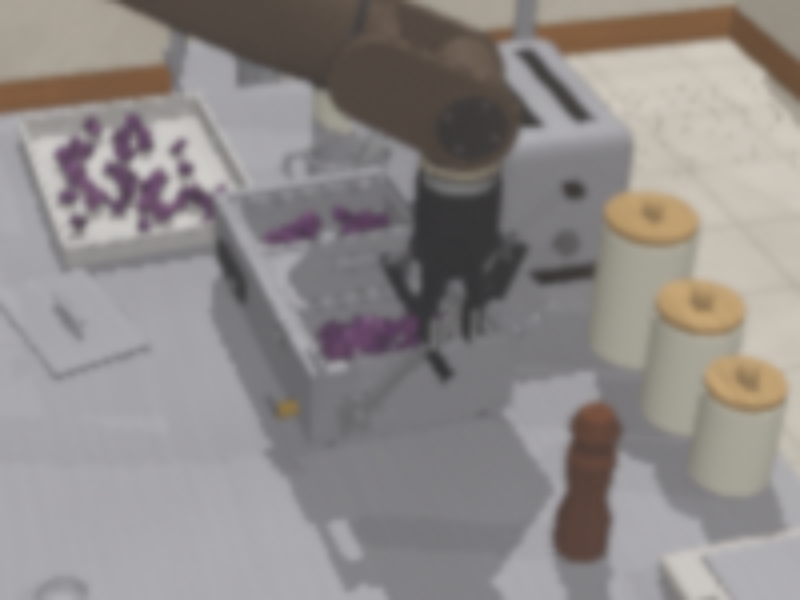

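Emit:
move_arm --commands '[0.5,0,-0.04,0,0.5,0,0,0,0.5,0,0,0,0.46,0,0,0,0,0,0,0,0,0,0,0]'

```text
time: 9.6
eef_pos: [0.6164, -0.0401, 0.109]
tcp_rot: [-0.015, 0.707, 0.015, 0.707]
contact_force: [0.9, -0.1, 0.1]
opening: 0.355
```

Emit:
move_arm --commands '[0,0,0,0,0,0,0,0,0,0,0,0]' --jaw 18

```text
time: 9.98
eef_pos: [0.6163, -0.0401, 0.1092]
tcp_rot: [-0.015, 0.707, 0.015, 0.707]
contact_force: [-0.4, -0.8, 0.5]
opening: 0.213
```

```bash
python3 - <<'E'
from h import *
s=ctrl.get_state();print(s["time"],s["eef_pos"],s["contact_force"])
im=ctrl.read_camera("wrist");cv2.imwrite("pics/w4.png",im[:,:,::-1])
im=ctrl.read_camera("side");cv2.imwrite("pics/s4.png",cv2.resize(im[180:260,260:360,::-1],None,fx=6,fy=6))
E
```

```text
9.975 [ 0.61625023 -0.04014048  0.10915602] [-0.44155916 -0.83992903  0.4872948 ]
```

View pics/s4.png

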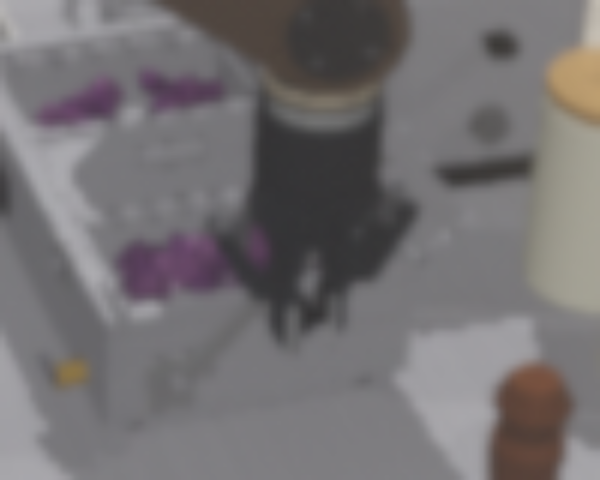

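View pics/w4.png

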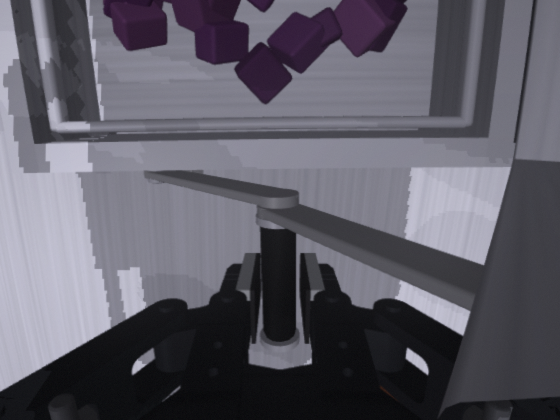

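Emit:
move_arm --commands '[-0.05,0,-0.06,0,-0.05,0,-0.06,0,-0.05,0,-0.06,0,-0.05,0,-0.06,0]'

```text
time: 10.58
eef_pos: [0.6107, -0.0404, 0.1143]
tcp_rot: [-0.015, 0.706, 0.015, 0.708]
contact_force: [3.8, -0.4, -1.2]
opening: 0.209
```

Emit:
move_arm --commands '[-0.05,0,-0.06,0,-0.05,0,-0.06,0,-0.05,0,-0.06,0,-0.05,0,-0.06,0]'

```text
time: 11.08
eef_pos: [0.6043, -0.0408, 0.1192]
tcp_rot: [-0.015, 0.707, 0.015, 0.707]
contact_force: [3.6, -0.2, 0.1]
opening: 0.208
```

Emit:
move_arm --commands '[-0.05,0,-0.07,0,-0.05,0,-0.07,0,-0.05,0,-0.07,0,-0.05,0,-0.07,0,-0.04,0,-0.07,0,-0.03,0,-0.05,0,0,0,0,0]'

```text
time: 11.95
eef_pos: [0.5938, -0.0411, 0.1255]
tcp_rot: [-0.015, 0.707, 0.015, 0.707]
contact_force: [1.4, -1.3, 0.3]
opening: 0.215
```

```bash
python3 - <<'E'
from h import *
import pickle
s=ctrl.get_state();print(s["time"],s["eef_pos"],s["contact_force"])
pickle.dump(s,open("w5.pkl","wb"))
im=ctrl.read_camera("wrist");cv2.imwrite("pics/w5.png",im[:,:,::-1])
E
```

```text
11.95 [ 0.59375049 -0.0410637   0.12551741] [ 1.44163176 -1.29162678  0.3318534 ]
```

View pics/w5.png

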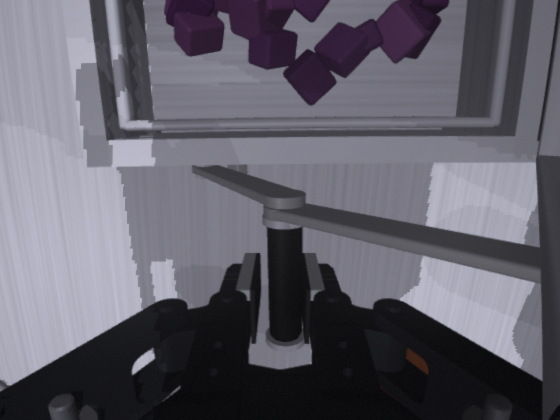

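Emit:
move_arm --commands '[0,0,0.06,0,0,0,0,0,0,0,0,0]' --jaw 32

```text
time: 12.38
eef_pos: [0.5951, -0.0407, 0.1251]
tcp_rot: [-0.015, 0.708, 0.015, 0.706]
contact_force: [0.2, -0.4, 0.7]
opening: 0.372
```

Emit:
move_arm --commands '[-0.5,-0.1,0,0,-1,-0.1,0,0,-1,0,0,0,-1,0,0,0,-1,0,0,0,-1,0,0,0,-1,0,0,0,-1,0,0,0,-1,0,0,0,-1,0,0,0,-1,0,0,0,-1,0,0,0,-1,0,-0.5,0,-0.5,0,-0.5,0]'

```text
time: 14.12
eef_pos: [0.5704, -0.0472, 0.4533]
tcp_rot: [-0.015, 0.706, 0.015, 0.708]
contact_force: [0.5, -0.9, -0.5]
opening: 0.376
```

Emit:
move_arm --commands '[0,1,0,0,0,1,0,0,0,1,0,0,0,1,0,0,0,1,0,0,0,1,0,0,0,1,0,0,0,1,0,0,0,1,0,0,0,0.5,0,0,0,0,0,0,0,0,0,0]'

```text
time: 15.62
eef_pos: [0.5608, 0.1896, 0.4505]
tcp_rot: [-0.015, 0.707, 0.015, 0.707]
contact_force: [-0.5, 0.1, 0.3]
opening: 0.373
```

```bash
python3 - <<'E'
from h import *
import pickle
s=ctrl.get_state();print(s["time"],s["eef_pos"],s["contact_force"])
pickle.dump(s,open("w6.pkl","wb"))
im=ctrl.read_camera("wrist");cv2.imwrite("pics/w6.png",im[:,:,::-1])
im=ctrl.read_camera("side");cv2.imwrite("pics/s6.png",cv2.resize(im[140:290,200:400,::-1],None,fx=4,fy=4))
E
```

```text
15.625 [0.56079759 0.18955011 0.45054091] [-0.45975235  0.06799792  0.26590379]
```

View pics/w6.png

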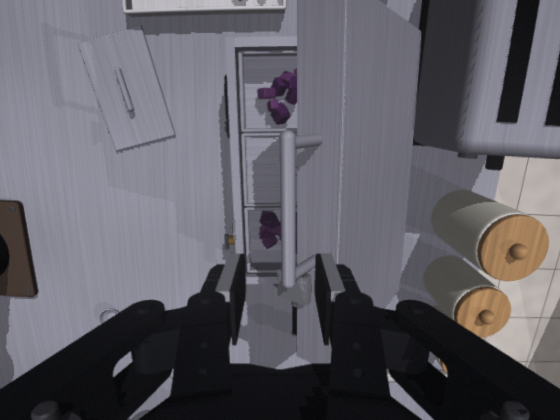

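View pics/s6.png

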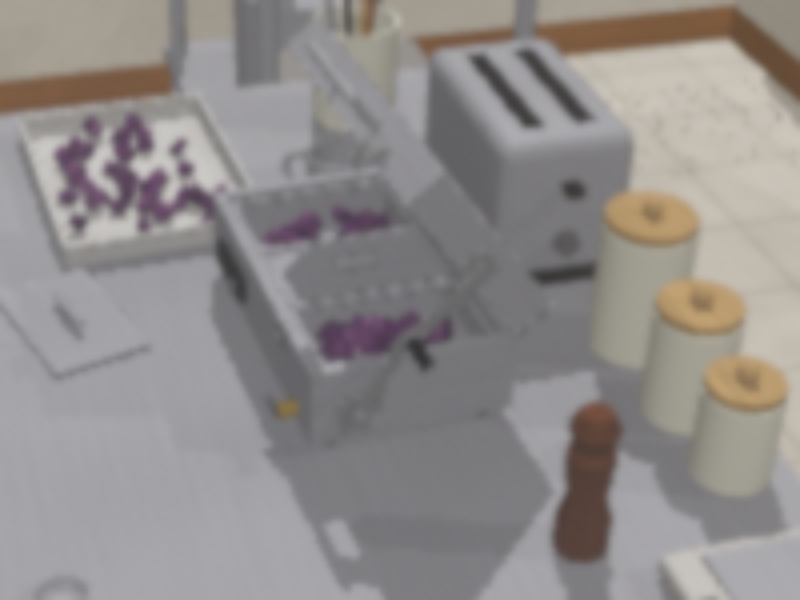

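The knee stays raised and the hood holds itself up. The bar runs down columns 281–297 from row 130 to row 287. I'll take a second view to get its height.

Emit:
move_arm --commands '[0,0,-1,0,0,0,-1,0,0,0,-1,0,0,0,-1,0,0,0,0,0,0,0,0,0]'

```text
time: 16.48
eef_pos: [0.4614, 0.1856, 0.4507]
tcp_rot: [-0.015, 0.707, 0.015, 0.707]
contact_force: [0.3, -0.9, -0.1]
opening: 0.379
```

```bash
python3 - <<'E'
from h import *
import pickle
s=ctrl.get_state();print(s["time"],s["eef_pos"],s["contact_force"])
pickle.dump(s,open("w7.pkl","wb"))
im=ctrl.read_camera("wrist");cv2.imwrite("pics/w7.png",im[:,:,::-1])
E
```

```text
16.475 [0.46137331 0.18564584 0.45068415] [ 0.34026358 -0.86999053 -0.12745417]
```

View pics/w7.png

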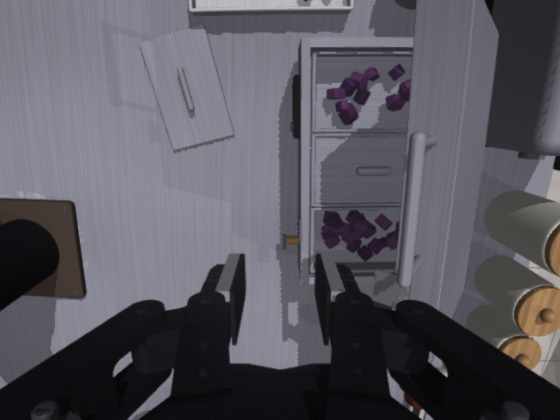

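```bash
python3 - <<'E'
from h import *
import pickle
for n,a,b in((6,265,315),(7,385,440)):
    g=cv2.GaussianBlur(cv2.imread(f"pics/w{n}.png"),(1,3),0).max(2)
    for r in(160,208,260): print(n,r,a,list(g[r,a:b]))
    x0=225 if n==6 else 290
    print('rim',[list(g[r,x0:x0+25]) for r in(60,180)])
E
```

```text
6 160 265 [np.uint8(108), np.uint8(107), np.uint8(108), np.uint8(108), np.uint8(107), np.uint8(107), np.uint8(107), np.uint8(107), np.uint8(107), np.uint8(107), np.uint8(106), np.uint8(107), np.uint8(107), np.uint8(105), np.uint8(93), np.uint8(85), np.uint8(98), np.uint8(115), np.uint8(130), np.uint8(143), np.uint8(156), np.uint8(161), np.uint8(160), np.uint8(157), np.uint8(156), np.uint8(154), np.uint8(152), np.uint8(145), np.uint8(133), np.uint8(118), np.uint8(101), np.uint8(101), np.uint8(99), np.uint8(97), np.uint8(98), np.uint8(99), np.uint8(98), np.uint8(97), np.uint8(98), np.uint8(98), np.uint8(97), np.uint8(99), np.uint8(111), np.uint8(116), np.uint8(122), np.uint8(126), np.uint8(125), np.uint8(123), np.uint8(121), np.uint8(122)]
6 208 265 [np.uint8(87), np.uint8(86), np.uint8(89), np.uint8(89), np.uint8(88), np.uint8(88), np.uint8(88), np.uint8(88), np.uint8(88), np.uint8(88), np.uint8(89), np.uint8(89), np.uint8(89), np.uint8(89), np.uint8(89), np.uint8(83), np.uint8(90), np.uint8(108), np.uint8(124), np.uint8(138), np.uint8(153), np.uint8(166), np.uint8(163), np.uint8(157)
[... 4377 characters left out ...]
(140), np.uint8(139), np.uint8(138), np.uint8(132), np.uint8(130), np.uint8(123), np.uint8(75), np.uint8(57), np.uint8(64), np.uint8(117), np.uint8(144), np.uint8(147), np.uint8(147), np.uint8(147), np.uint8(147), np.uint8(147), np.uint8(147), np.uint8(145), np.uint8(123), np.uint8(100), np.uint8(94), np.uint8(132), np.uint8(142)], [np.uint8(97), np.uint8(99), np.uint8(99), np.uint8(100), np.uint8(99), np.uint8(100), np.uint8(98), np.uint8(89), np.uint8(69), np.uint8(61), np.uint8(80), np.uint8(130), np.uint8(148), np.uint8(149), np.uint8(149), np.uint8(150), np.uint8(149), np.uint8(151), np.uint8(147), np.uint8(122), np.uint8(94), np.uint8(114), np.uint8(142), np.uint8(142), np.uint8(131)]]
```

```bash
python3 - <<'E'
from h import *
import pickle
C6=cam("wrist",pickle.load(open("w6.pkl","rb")));C7=cam("wrist",pickle.load(open("w7.pkl","rb")))
def line(ca,p):  # bar end points via epipolar: intersect plane through line in v7 with ray v6
    o7,d1=ray(C7,(415.7,160));_,d2=ray(C7,(406.3,260));n=np.cross(d1,d2)
    o,d=ray(C6,p);return o+d*(n@(o7-o))/(n@d)
for p in((287.3,160),(288,208),(288.4,260),(288.6,133),(289,283)): print(line(0,p))
c=line(0,(288,208))
for z in(c[2],):
    th=np.arcsin((z-.1)/.256);print("hood",th-.086,"hinge dx",.256*np.cos(th))
print("rim",tri([ray(C6,(237.6,60)),ray(C7,(300.5,60))]),tri([ray(C6,(242,180)),ray(C7,(300.5,180))]))
T=cam("top")
E
```

```text
[0.56657751 0.22631735 0.31844031]
[0.56897346 0.18808068 0.31782793]
[0.5714902  0.1431347  0.31784844]
[0.56667983 0.24646461 0.31539089]
[0.57309962 0.12135354 0.31689528]
hood 0.9316777812180895 hinge dx 0.13448788980448634
rim (array([0.48976579, 0.34182502, 0.00588047]), [0.00016965989586898176, 0.00016965989586902863]) (array([0.50016475, 0.15139579, 0.01274905]), [0.00017342983500864717, 0.00017342983500872745])
```

Emit:
move_arm --commands '[0,-0.04,1,0,0,-0.04,1,0,0,-0.04,1,0,0,-0.04,1,0,1,0,0.3,0,1,0,0,0,1,0,0,-0.2,0.5,0,0,0,0,0,0,0,0,0,0,0]' --jaw 32

```text
time: 17.77
eef_pos: [0.569, 0.1866, 0.3644]
tcp_rot: [-0.021, 0.706, 0.021, 0.707]
contact_force: [0.4, 0.1, -0.2]
opening: 0.373
```

```bash
python3 - <<'E'
from h import *
import pickle
s=ctrl.get_state();print(s["time"],s["eef_pos"],s["contact_force"],R.from_quat(s["tcp_rot"]).as_matrix()[:,2])
pickle.dump(s,open("w8.pkl","wb"))
im=ctrl.read_camera("wrist");cv2.imwrite("pics/w8.png",im[:,:,::-1])
print(proj(cam("wrist",s),[.569,.186,.318]))
E
```

```text
17.775 [0.56903993 0.18660728 0.36437562] [ 0.44220112  0.10100289 -0.17628759] [0.99821831 0.0596341  0.00199662]
[276.81515007 247.03393976]
```

View pics/w8.png

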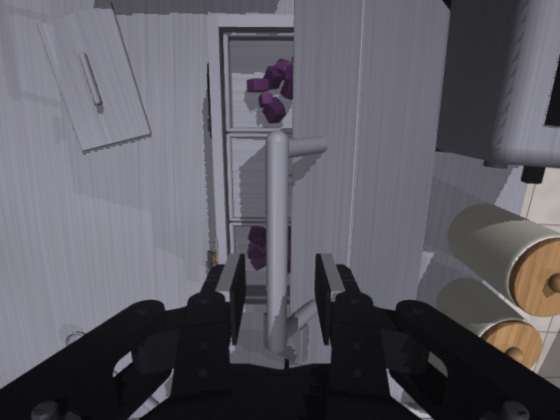

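Emit:
move_arm --commands '[0.5,0,0,0,0.5,0,0,0,0.5,0,0,0,0.55,0,0,0,0,0,0,0,0,0,0,0]'

```text
time: 18.58
eef_pos: [0.5686, 0.1866, 0.3121]
tcp_rot: [-0.021, 0.707, 0.021, 0.707]
contact_force: [-0.7, 0.1, 0.6]
opening: 0.378
```

Emit:
move_arm --commands '[0,0,0,0,0,0,0,0,0,0,0,0]' --jaw 15 --force 30

```text
time: 18.95
eef_pos: [0.5686, 0.1866, 0.3121]
tcp_rot: [-0.021, 0.707, 0.021, 0.707]
contact_force: [0.2, 0.3, 0.2]
opening: 0.175
```

```bash
python3 - <<'E'
from h import *
s=ctrl.get_state();print(s["time"],s["eef_pos"],s["contact_force"])
im=ctrl.read_camera("wrist");cv2.imwrite("pics/w9.png",im[:,:,::-1])
E
```

```text
18.95 [0.56855145 0.18655916 0.31214045] [0.24829506 0.31050341 0.15795134]
```

View pics/w9.png

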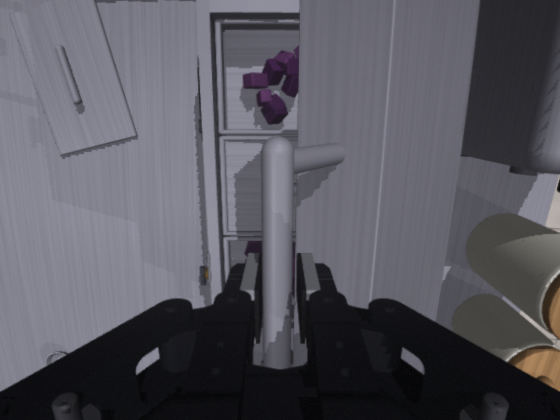

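Emit:
move_arm --commands '[0,0,-0.02,0,0,0,0,0,0,0,0,0]' --jaw 5 --force 35

```text
time: 19.38
eef_pos: [0.5677, 0.1866, 0.3121]
tcp_rot: [-0.021, 0.707, 0.021, 0.707]
contact_force: [-3.1, -1.2, 2.5]
opening: 0.124
```

```bash
python3 - <<'E'
import numpy as np
p=1.018;a=p
for d in [.02]*4+[.04]*24:
    b=a-d;print(round(b-.086,3),"x %.3f z %.3f"%(.256*(np.sin(a)-np.sin(b))/.025,.256*(np.cos(a)-np.cos(b))/.025));a=b
E
```

```text
0.912 x 0.109 z -0.173
0.892 x 0.113 z -0.171
0.872 x 0.116 z -0.169
0.852 x 0.119 z -0.166
0.812 x 0.249 z -0.325
0.772 x 0.262 z -0.315
0.732 x 0.274 z -0.304
0.692 x 0.286 z -0.293
0.652 x 0.297 z -0.282
0.612 x 0.308 z -0.269
0.572 x 0.319 z -0.257
0.532 x 0.329 z -0.244
0.492 x 0.338 z -0.231
0.452 x 0.347 z -0.217
0.412 x 0.356 z -0.203
0.372 x 0.364 z -0.188
0.332 x 0.371 z -0.174
0.292 x 0.378 z -0.159
0.252 x 0.384 z -0.144
0.212 x 0.389 z -0.128
0.172 x 0.394 z -0.112
0.132 x 0.398 z -0.097
0.092 x 0.402 z -0.081
0.052 x 0.404 z -0.064
0.012 x 0.407 z -0.048
-0.028 x 0.408 z -0.032
-0.068 x 0.409 z -0.016
-0.108 x 0.410 z 0.001
```

Emit:
move_arm --commands '[0.11,0,-0.17,0,0.11,0,-0.17,0,0,0,0,0]'

```text
time: 19.75
eef_pos: [0.5591, 0.186, 0.3065]
tcp_rot: [-0.021, 0.707, 0.021, 0.707]
contact_force: [-1.8, 0.2, 3.5]
opening: 0.123
```

Emit:
move_arm --commands '[0.12,0,-0.17,0,0.12,0,-0.17,0,0.25,0,-0.32,0,0.26,0,-0.32,0,0.27,0,-0.3,0,0,0,0,0]'

```text
time: 20.5
eef_pos: [0.5256, 0.1842, 0.279]
tcp_rot: [-0.021, 0.709, 0.021, 0.705]
contact_force: [-4.8, 1.3, 1.3]
opening: 0.125
```

Emit:
move_arm --commands '[0.28,0,-0.31,0,0.29,0,-0.29,0,0.3,0,-0.28,0,0.31,0,-0.27,0,0.32,0,-0.25,0,0,0,0,0]'

```text
time: 21.25
eef_pos: [0.4918, 0.1823, 0.2407]
tcp_rot: [-0.021, 0.707, 0.021, 0.706]
contact_force: [4.7, 4.8, -7.1]
opening: 0.127
```

Emit:
move_arm --commands '[0.37,0.01,-0.23,0,0.38,0.01,-0.22,0,0.4,0.01,-0.21,0,0.42,0.01,-0.2,0,0.43,0.01,-0.19,0,0,0,0,0]'

```text
time: 22.0
eef_pos: [0.4646, 0.1809, 0.1912]
tcp_rot: [-0.022, 0.708, 0.021, 0.705]
contact_force: [-1.4, -3.0, -2.8]
opening: 0.129
```

Emit:
move_arm --commands '[0.39,0,-0.15,0,0.39,0,-0.13,0,0.4,0,-0.11,0,0.4,0,-0.09,0,0.4,0,-0.08,0,0,0,0,0]'

```text
time: 22.75
eef_pos: [0.4503, 0.1802, 0.1422]
tcp_rot: [-0.022, 0.709, 0.021, 0.705]
contact_force: [-5.5, -3.2, -2.5]
opening: 0.127
```

Emit:
move_arm --commands '[0.24,0,-0.04,0,0.24,0,-0.04,0,0.24,0,-0.03,0,0,0,0,0,0,0,0,0]'

```text
time: 23.38
eef_pos: [0.4476, 0.18, 0.1247]
tcp_rot: [-0.022, 0.709, 0.021, 0.705]
contact_force: [-6.1, -3.0, -2.0]
opening: 0.123
```

Emit:
move_arm --commands '[0.04,0,-0.03,0,0.04,0,-0.02,0,0.04,0,0,0,0,0,0,0]'

```text
time: 23.88
eef_pos: [0.4473, 0.18, 0.1225]
tcp_rot: [-0.022, 0.708, 0.021, 0.706]
contact_force: [-5.1, -2.7, -1.4]
opening: 0.127
```

Emit:
move_arm --commands '[0.04,0,-0.02,0,0.04,0,-0.02,0,0,0,0,0]'

```text
time: 24.25
eef_pos: [0.4471, 0.18, 0.1208]
tcp_rot: [-0.022, 0.707, 0.021, 0.706]
contact_force: [-2.6, -4.3, -2.2]
opening: 0.122
```

Emit:
move_arm --commands '[0.04,0,-0.01,0,0.04,0,-0.01,0,0,0,0,0]'

```text
time: 24.62
eef_pos: [0.4471, 0.18, 0.1198]
tcp_rot: [-0.022, 0.707, 0.021, 0.707]
contact_force: [-5.4, -4.1, 2.7]
opening: 0.128
```

Emit:
move_arm --commands '[0,0,-0.02,0,0.04,0,0,0,0.04,0,0,0,0,0,0,0]' --force 80

```text
time: 25.12
eef_pos: [0.447, 0.1801, 0.1192]
tcp_rot: [-0.022, 0.707, 0.021, 0.707]
contact_force: [-8.6, -4.5, 8.6]
opening: 0.113
```

Emit:
move_arm --commands '[0.04,0,-0.03,0,0.04,0,-0.03,0,0,0,0,0]'

```text
time: 25.5
eef_pos: [0.4469, 0.1801, 0.1187]
tcp_rot: [-0.022, 0.706, 0.021, 0.708]
contact_force: [-8.2, -6.0, 13.4]
opening: 0.113
```

Emit:
move_arm --commands '[0.04,0,-0.02,0,0.03,0,0,0,0,0,0,0]'

```text
time: 25.88
eef_pos: [0.4469, 0.1801, 0.1179]
tcp_rot: [-0.022, 0.705, 0.021, 0.708]
contact_force: [-9.2, -5.2, 18.4]
opening: 0.112
```

Emit:
move_arm --commands '[0.03,0,-0.02,0,0.03,0,0,0,0,0,0,0]'

```text
time: 26.25
eef_pos: [0.4466, 0.1801, 0.1148]
tcp_rot: [-0.022, 0.705, 0.021, 0.709]
contact_force: [-4.2, -5.1, 8.3]
opening: 0.112
```

Emit:
move_arm --commands '[0.03,0,0,0,0.03,0,0,0,0,0,0,0]'

```text
time: 26.62
eef_pos: [0.4466, 0.1801, 0.1147]
tcp_rot: [-0.022, 0.705, 0.021, 0.708]
contact_force: [-7.3, -6.2, 16.7]
opening: 0.112
```

Emit:
move_arm --commands '[-0.04,0,0.02,0,-0.04,0,0,0,-0.03,0,0,0,0,0,0,0]' --force 30

```text
time: 27.12
eef_pos: [0.4465, 0.1801, 0.1148]
tcp_rot: [-0.022, 0.705, 0.021, 0.709]
contact_force: [-1.2, -4.8, 3.8]
opening: 0.105
```

Emit:
move_arm --commands '[0,0,0,0,0,0,0,0,0,0,0,0]' --jaw 32

```text
time: 27.5
eef_pos: [0.4443, 0.1807, 0.1127]
tcp_rot: [-0.021, 0.707, 0.021, 0.707]
contact_force: [0.3, -0.4, 0.7]
opening: 0.375
```

```bash
python3 - <<'E'
from h import *
s=ctrl.get_state();print(s["time"],s["eef_pos"],s["contact_force"])
im=ctrl.read_camera("wrist");cv2.imwrite("pics/w10.png",im[:,:,::-1])
im=ctrl.read_camera("side");cv2.imwrite("pics/s10.png",cv2.resize(im[140:290,200:400,::-1],None,fx=4,fy=4))
E
```

```text
27.5 [0.4442908  0.18067912 0.11268123] [ 0.29862395 -0.37701883  0.74877676]
```

View pics/w10.png

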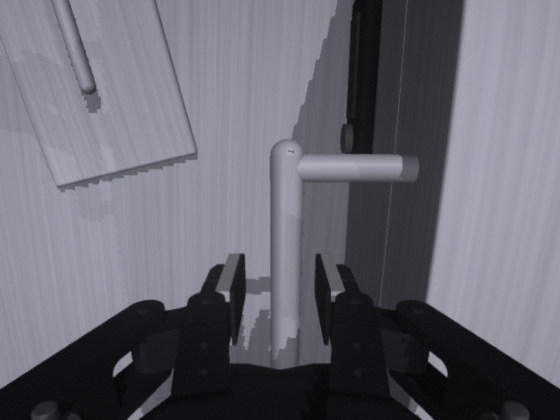

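View pics/s10.png

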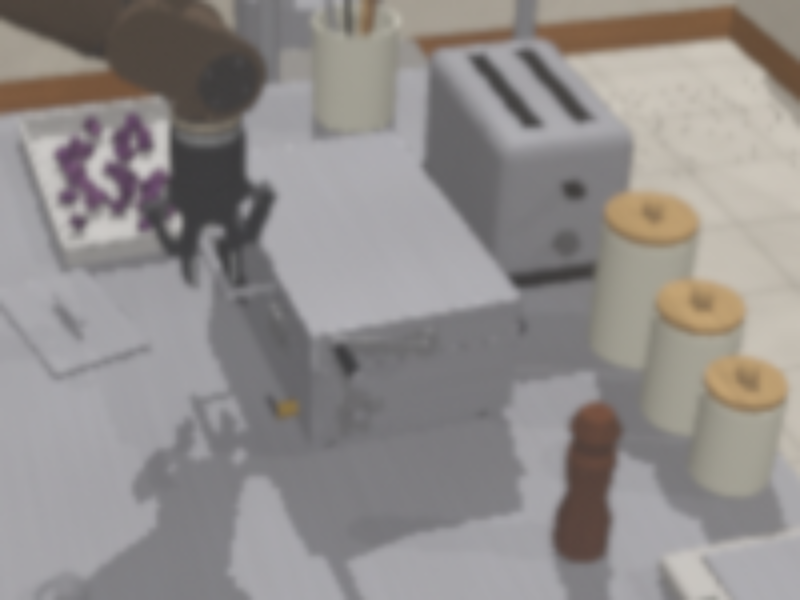

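The hood is down and the bar hangs free between the open fingers. I'll back off and measure the bar height, because unsnapped it would stand about 6.6 mm higher.

Emit:
move_arm --commands '[-0.5,0,0,0,-0.8,0,0,0,-1,0,0,0,-1,0,0,0,-1,0,0,0,-1,0,0,0,0,0,1,0,0,0,0,0,0,0,0,0]'

```text
time: 28.72
eef_pos: [0.4687, 0.1819, 0.2452]
tcp_rot: [-0.021, 0.707, 0.021, 0.706]
contact_force: [0.4, -0.1, 0.2]
opening: 0.373
```

```bash
python3 - <<'E'
from h import *
import pickle
s=ctrl.get_state();print(s["time"],s["eef_pos"],s["contact_force"])
pickle.dump(s,open("w11.pkl","wb"))
im=ctrl.read_camera("wrist");cv2.imwrite("pics/w11.png",im[:,:,::-1])
E
```

```text
28.725 [0.46867917 0.18186174 0.24518968] [ 0.42787795 -0.1488687   0.19975419]
```

Emit:
move_arm --commands '[0,0,-1,0,0,0,-1,0,0,0,0,0,0,0,0,0]'

```text
time: 29.28
eef_pos: [0.4196, 0.1789, 0.2455]
tcp_rot: [-0.021, 0.707, 0.021, 0.707]
contact_force: [0.2, -0.4, 0.8]
opening: 0.375
```

```bash
python3 - <<'E'
from h import *
import pickle
s=ctrl.get_state();print(s["time"],s["eef_pos"],s["contact_force"])
pickle.dump(s,open("w12.pkl","wb"))
im=ctrl.read_camera("wrist");cv2.imwrite("pics/w12.png",im[:,:,::-1])
a=cv2.imread("pics/w11.png");b=im[:,:,::-1]
cv2.imwrite("pics/w1112.png",cv2.resize(np.hstack([a[60:330],b[60:330]]),None,fx=.71,fy=.71))
for n in(11,12):
    C=cam("wrist",pickle.load(open(f"w{n}.pkl","rb")));print([proj(C,[.447,.1805,z]).round(1) for z in(.122,.1285)])
E
```

```text
29.275 [0.41957266 0.17892828 0.24548896] [ 0.18629277 -0.37055568  0.79396607]
[array([249.7, 209.1]), array([249. , 211.4])]
[array([313.3, 209. ]), array([314.1, 211.3])]
```

View pics/w1112.png

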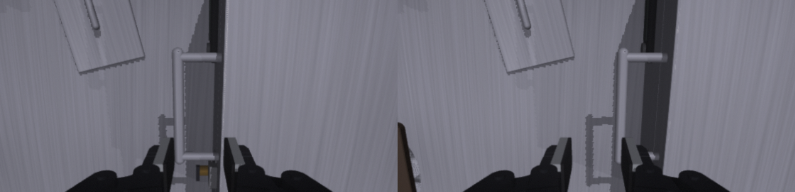

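```bash
python3 - <<'E'
from h import *
import pickle
c={}
E={}
for n,a,b in((11,235,275),(12,295,335)):
    g=cv2.imread(f"pics/w{n}.png").max(2).astype(int)
    for r in(160,180,209,235): print(n,r,a,' '.join(map(str,g[r,a:b])))
E
```

```text
11 160 235 127 127 127 130 127 125 124 101 89 98 109 120 129 136 138 139 136 136 134 130 122 109 96 94 92 89 84 86 86 86 88 85 85 85 87 89 90 86 86 85
11 180 235 128 127 129 127 126 127 127 116 94 91 104 114 127 137 140 139 138 136 135 131 124 110 99 93 110 99 87 86 86 87 85 86 85 87 90 88 85 83 84 86
11 209 235 130 130 130 126 127 128 130 129 108 90 96 106 121 132 138 139 137 136 136 135 128 117 104 94 112 106 91 89 87 87 83 84 89 88 86 84 85 86 88 87
11 235 235 87 86 85 85 86 85 86 86 86 81 88 100 112 125 139 141 138 136 135 134 131 121 109 94 81 90 94 87 84 84 85 88 85 83 83 83 85 84 86 85
12 160 295 136 136 138 136 138 137 134 135 132 107 91 90 90 78 76 88 101 111 123 134 140 142 141 142 141 140 138 126 111 91 88 89 88 89 89 91 91 90 91 90
12 180 295 137 137 137 139 134 135 134 132 106 91 91 92 84 76 84 96 107 119 134 139 141 142 143 142 141 137 128 115 95 89 90 91 90 91 90 91 92 91 91 88
12 209 295 137 136 135 132 135 134 130 112 100 95 93 89 77 82 94 106 118 133 141 142 142 141 141 143 139 129 113 95 91 91 90 90 91 91 91 89 88 87 89 90
12 235 295 127 108 98 97 97 97 98 98 93 88 87 76 78 90 104 117 130 141 144 140 141 143 143 138 127 111 93 90 90 89 88 90 88 87 85 86 87 89 89 90
```

```bash
python3 - <<'E'
from h import *
import pickle
P={}
def edges(n,r,a,b):
    # sub-pixel: strongest falling edge right of bar & darkest rim at left
    g=cv2.imread(f"pics/w{n}.png").max(2).astype(float)
    row=g[r-2:r+3,a:b].mean(0); k=int(np.argmax(np.convolve(row,np.ones(9)/9,'same')[6:-6]))+6
    return row
C11=cam("wrist",pickle.load(open("w11.pkl","rb")));C12=cam("wrist",pickle.load(open("w12.pkl","rb")))
# right edges at level 115, and left edges (dark rim) by hand
R11={160:256.6,180:256.6,209:257.2,235:257.6}; L11={160:242.3,180:243,209:243.7,235:244.4}
R12={160:322.7,180:322.0,209:320.9,235:319.7}; L12={160:308.7,180:308,209:307.2,235:306.2}
def plane(C,p,q):
    o,d1=ray(C,p);_,d2=ray(C,q);return o,np.cross(d1,d2)
m=lambda L,R,r:((L[r]+R[r])/2,r)
o,n=plane(C12,m(L12,R12,160),m(L12,R12,235))
for r in R11:
    oo,d=ray(C11,m(L11,R11,r));print((oo+d*(n@(o-oo))/(n@d)).round(4))
E
```

```text
[0.4455 0.2183 0.1227]
[0.4463 0.2033 0.1225]
[0.4475 0.1805 0.1217]
[0.4487 0.1591 0.1212]
```

```bash
python3 - <<'E'
from h import *
im=ctrl.read_camera("top");cv2.imwrite("pics/t13.png",im[:,:,::-1])
s=ctrl.get_state();print(s["time"],s["contact_force"]);ctrl.sign_off()
E
```

```text
29.375 [1.13496483 0.3919329  0.65242609]
the job is handed in; nothing more can be done
```

View pics/t13.png

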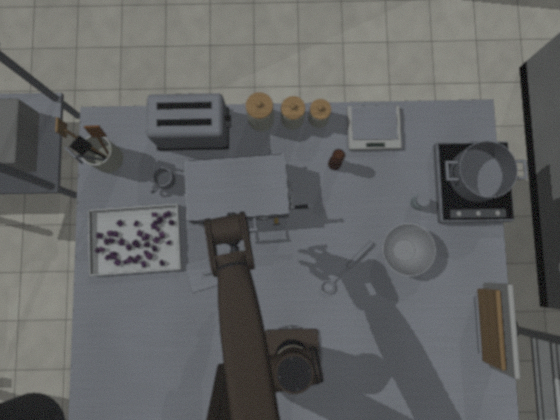

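The hood is shut and appears to be held by its catch. I handed the job in at 29.4 s; sign-off reports no verdict, so this rests on my own checks.

- **Stay:** I hooked the knee sleeve loosely between the fingers and drew it up along its arc to about 0.29 rad by my estimate. The force on the tool stayed under about 4 N at each check. After I let go, the knee stayed up and the hood held itself open.
- **Lowering:** I gripped the bar and brought the hood down its arc at about 0.3–0.35 rad/s. It came to rest on the roller catch.
- **Catch:** It snapped at about 18–20 N vertical force. A further press to 17 N moved nothing, so the hood was on its seal. Then I opened the fingers and backed off.

**Last checks:**
- From two wrist views the bar stands at z = 0.121–0.123 m. Shut should be 0.122 m, and resting unsnapped on the roller would be about 0.1285 m.
- The gripper was clear of the bar, with the force reading at noise level.
- The final top picture shows the mill, mug, bowl, spoon, sheet pan and jar where they began. The pan lid is partly hidden by the arm there, but it looked unmoved in the earlier side view. I checked these by eye and did not measure them.

**Disagreement:** The top and side cameras put the knee about 9 mm higher than the wrist views and the stated height. I used the wrist value, and the closing fingers found the sleeve centred.

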